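# Wind the roller slide home and clamp it

### The arm

A 6-joint arm with a two-finger parallel gripper is mounted at the origin on the work surface. World frame = base frame: x ahead of the robot, y to its left, z up, the work surface at z = 0. Lengths are in mm, angles in rad, forces in N, time in s.
With the tool pointing down it reaches from about 225 to 875 mm from the base axis. Payload 3.4 kg.
Tool frame: the origin (TCP) lies at the very end of the fingers, on their centre line; the grasp point (between the pads) lies robot.pinch_z behind it (robot.pinch_z is the distance from the TCP to the grasp point, in mm); y points along the fingers, x is the direction in which the jaws open and shut, and the axes are right-handed (so a half turn about y gives the same grasp; the last joint's range is limited). The gripper opens to 85 mm and grips with 20 to 120 N. Pads are 22 mm wide; open, the fingers measure 114 mm over their backs; the gripper's body (76 mm by 85 mm) begins 54 mm behind the grasp point. The pads swing forward as they close: fully open they stand 13 mm farther back than shut.
Start: joints at [-1.386, 0.276, 1.505, -0, 1.361, -0.121], TCP at [173.106, -548.358, 231.328] pointing down, gripper open.
Joint ranges: [-2.89, 2.89], [-0.75, 2.08], [0.22, 2.7], [-1.18, 4.32], [0.11, 2.71], [-2.7, 2.7]. Speed limits (rad/s): [2.57, 2.57, 3.14, 3.14, 3.14, 3.14].

### API

Orientations are given as a unit quaternion [x, y, z, w].
In Python, from rig import readout, cams, workorder, robot gives the robot as it stands.
- The arm moves only by the shell command python3 -m handwheel 'ROWS' [FORCE]. ROWS is JSON, a list of rows, each an object of numbers: "claw": the closure, from -1 (fully open) to 1 (shut); "tx", "ty", "tz": the shift along the tool's x, y, z in units of 25 mm (1.0 is 25 mm); "wx", "wy", "wz": the turn, a rotation vector about the tool's x, y, z in units of 6 degrees (1.0 is 6 degrees). A call has 1 to 20 rows; each row is the pose to reach, as a shift and turn from the pose measured when the call began, along the tool's axes at that moment; what a row does not reach only later rows make up. A row lasts 1/8 s, in which the tool goes at most 62.5 mm and 10.7 degrees, less where a joint would pass 70% of its speed; a pose out of reach is approached as far as the arm can. A call with a gripper value outside its range is refused whole. The fingers move at their own pace and stop on an object; FORCE is the grip in N (left out, the last holds). Time passes only in rows, so rows that repeat a pose let the fingers close. It gives the time, the measured TCP pose, the force and the opening at its end, in the units of the state.
- readout.observe(): the state, without advancing time (a new reading comes with each control period).
- cams.snapshot(name): name is "scene" or "top"; returns (picture, depth): 420x560x3 uint8, blue, green, red; 420x560 float32, mm along the optical axis (not along the pixel's ray), 0 where there is no reading.
- cams.camera_model(name): a dict with "K" (3x3 intrinsics, pixels), "R" (3x3) and "t" (3): a world point X has camera coordinates R X + t. Camera axes: x right, y down, z forward; pixel columns grow to the right and rows downward; lengths in mm; the calibration is good to about 2 mm. A picture is of the moment at which its call begins. camera_model takes no time and is no camera call.
- workorder.hand_in(): hands the job in, once; it reports no verdict.
The state is a dict: "time": time; "joint_positions": joint angles; "qd": joint speeds; "joint_torque": joint torques, N m; "ee_pos": TCP position; "orientation": TCP orientation; "force": force on the tool from outside, world axes, zero at the start; "moment": the same for the moment, N m; "grip_width": finger opening in mm.
Only numpy, scipy, OpenCV 4.12 (cv2) and the standard library are available. Lean on these libraries where they do the work, as an engineer would, in place of code of your own. Each camera call takes 0.05 s, during which the arm holds its last target. There are 200 camera calls.

### The job

Move the roller carriage of the cream stand up to its yellow end stop: first swing the red clamp lever through its quarter turn until it is fully released, then fit the loose crank onto the square shaft and wind it clockwise (seen from above), about one and a half turns, until the carriage has reached the end stop, and last swing the lever fully back to clamped. Drive the carriage only with the crank, never by pushing it, and do not wind while the lever is clamped. Leave the crank seated on the shaft, and the bobbin, bottle and beaker standing where they are.

Things in the scene. Friction and masses are not known exactly. Their poses are not given: they have to be found in the camera images.
- machine: The cream roller stand, fixed: base plate 220 (x) x 280 (y) x 20 mm. Origin under its centre; y along the plate, z up. On its -x half: gearbox 80 x 90 mm at (-50, 80) mm, top 64 mm high, with a 34 mm collar to 70 mm; clamp post at (-50, -100). On its +x half: rods, bearing and yellow-faced end-stop block, under 75 mm high, and the carriage. Its place and yaw vary.
- lever (a joint): Red clamp lever, turns about the vertical. 0 = fully clamped (points along the stand's -x), 1.571 rad = fully released (points along the stand's -y); grows anticlockwise from above; stops at both ends. Starts within 0.25 rad of clamped, needs about 0.35 N m (4 N at the grip) and stays where it is left.
- lever_pivot (a point): Point on the lever's turning axis at the bar's mid-height, 78 mm above the table. The lever's hub is 36 mm across.
- lever_grip (a point): Middle of the lever's red grip, 95 mm from the pivot, 78 mm above the table. The grip is a bar 20 mm wide and 16 mm high (70 to 86 mm above the table) from 55 to 125 mm from the pivot. Under it is free space: 50 mm down to the base plate, 70 mm down to the table beyond it.
- shaft (a joint): The upright square shaft on the gearbox. 0 to 9.425 rad, grows clockwise seen from above as it is wound; at 9.425 (one and a half turns) the carriage is at its end stop and the shaft stops hard. Starts between 0 and 1.2 rad. 40 mm of carriage travel per turn; needs about 0.15 N m (2 to 3 N at the crank's knob).
- shaft_foot (a point): Point on the shaft's axis at its foot, on top of the collar, 70 mm above the table. Its frame turns with the shaft; its x and y axes are square to the shaft's flats. The shaft is 16 mm square up to 14 mm above this point, then tapers to 8 mm square at 24 mm.
- carriage: Blue carriage with grooved steel roller, 100 (x) x 76 (y) mm, its top 103 mm above the table, on the stand's guide rods, geared to the shaft. Slides only along the stand's y: in the stand's frame its origin (centre of its underside) starts at y = +45 to +37 mm and is at y = -15 mm at the end stop.
- guide_eye (a point): Highest bend of the thread guide, a thin upright steel wire (8 mm thick) fixed on the stand: it stands at (90, -115) mm in the stand's frame, is 220 mm high, bends at this point (70, -90) towards (55, -70) mm. An obstacle only.
- crank: Loose steel crank, 0.38 kg, standing on its hub, knob up. Origin at the centre of the hub's underside, z up, x from hub to knob. Hub 38 mm square (faces square to x and y), 36 mm high; square socket from below, 18.8 mm wide, 28 deep, square to x and y. Grip the hub on its two y faces. Fits the shaft in four yaws 90 degrees apart; fully seated when its underside is at shaft_foot.
- knob_mid (a point): Centre of the crank's upright black knob, diameter 24 mm, 46 mm high (47 to 93 mm above the hub's underside), 70 mm above the hub's underside and 62 mm from its axis along crank x; it spins freely; grip it firmly (30 N). The crank's arm, 18 mm wide, lies 36 to 46 mm above the underside from x = -28 to +74 mm, with a counterweight (30 mm wide, up to 52 mm high) at x = -39 to -17 mm.
- bobbin: Bystander: white flanged bobbin, 72 mm diameter, 125 mm high, upright. Origin at the centre of its underside.
- bottle: Bystander: amber bottle, 64 mm diameter, 140 mm high, upright. Origin at the centre of its underside.
- beaker: Bystander: clear open beaker, 72 mm diameter, 100 mm high, upright. Origin at the centre of its underside.
Not all that is in view belongs to the job. There is more than one size of the crank; the one meant has the size given above.

How it is judged:
By the outcome, as a careful person would: the job done as asked, in the order asked, and still so for the second after the job is handed in, with the robot touching nothing.
It also fails if it takes over 72 s, if anything falls off the work surface, if the arm or the gripper's body presses on something with over 40 N, if the wrist force passes 120 N, or if a joint passes its speed limit or range.

## Working session

There is one attempt and no reset: what is moved stays moved. The work goes in short steps, Python scripts to look and compute and a shell command to move; the robot and the scene stay as the last step left them, time stands still between calls to the robot, and variables do not carry over. Pictures are saved under pics/ and viewed, about 8 in all and at most 12, crops included, and the job is handed in when it is done.

```bash
ls; mkdir -p pics
cat > h.py <<'E'
import numpy as np, cv2
from rig import readout, cams, workorder, robot
def ray(cam,u,v,z):
    m=cams.camera_model(cam);K,R,t=map(np.array,(m['K'],m['R'],m['t']))
    d=R.T@np.linalg.solve(K,[u,v,1.]);c=-R.T@t
    return c+d*(z-c[2])/d[2]
def proj(cam,X):
    m=cams.camera_model(cam);K,R,t=map(np.array,(m['K'],m['R'],m['t']))
    p=K@(R@np.array(X,float)+t);return p[:2]/p[2]
def cloud(cam,D):
    m=cams.camera_model(cam);K,R,t=map(np.array,(m['K'],m['R'],m['t']))
    v,u=np.mgrid[:D.shape[0],:D.shape[1]]
    P=np.stack([u,v,np.ones_like(u)],-1)@np.linalg.inv(K).T*D[...,None]
    return (P-t)@R
E
python3 - <<'E'
from h import *
for c in('scene','top'):
    p,d=cams.snapshot(c);cv2.imwrite(f'pics/{c}0.png',p);np.save(f'{c}0.npy',d)
    m=cams.camera_model(c);print(c,(-np.array(m['R']).T@np.array(m['t'])).round(),np.array(m['R']).round(2).tolist(),np.array(m['K'])[0,0],(d>0).mean())
print(readout.observe(),robot.pinch_z)
E
```

```text
pics
scene [1296.  288.  868.] [[-0.32, 0.95, 0.01], [0.65, 0.23, -0.73], [-0.69, -0.22, -0.68]] 409.56621032304156 0.9958715986394557
top [ 372.   45. 1222.] [[0.01, -1.0, 0.02], [-0.98, -0.01, -0.19], [0.19, -0.02, -0.98]] 381.44977063320874 0.9959906462585034
{'time': 0.1, 'joint_positions': array([-1.38598138e+00,  2.76569494e-01,  1.50598344e+00, -2.50125297e-05,
        1.36070490e+00, -1.21035961e-01]), 'qd': array([-0.00024014, -0.00160493, -0.00336617, -0.0006407 ,  0.00094809,
       -0.00126563]), 'joint_torque': array([ 1.03769577e-03, -4.17700052e+01, -2.46405244e+01, -2.67954056e-04,
        5.85230417e-03, -6.93360377e-06]), 'ee_pos': array([ 173.01702587, -547.87206863,  230.51388887]), 'orientation': array([-0.56993428,  0.41843343, -0.41756288,  0.57072728]), 'force': array([ 0.5125616 ,  0.73487061, -0.03707338]), 'moment': array([ 0.01126616,  0.03550337, -0.01127266]), 'grip_width': 85.51634996820808} 18.700000000000003
```

View pics/top0.png

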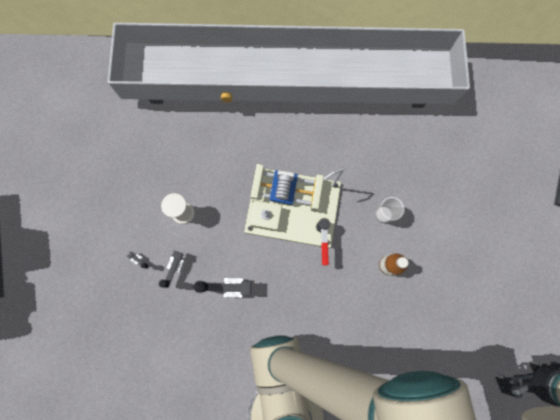

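View pics/scene0.png

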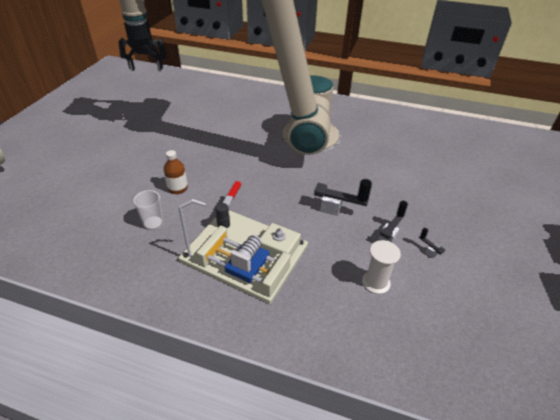

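The candidates for the crank in the top view are large (225,288; knob 201,287), medium (173,268; knob 164,283) and small (138,260; knob 145,266). I'll check them by size, with one close crop.

Run:
```python
from h import *
p=cv2.imread('pics/top0.png');d=np.load('top0.npy');C=cloud('top',d)
a=cv2.resize(p[240:305,120:260],None,fx=5.6,fy=5.6,interpolation=cv2.INTER_CUBIC)[:, :790]
b=cv2.resize(p[160:270,240:350],None,fx=2.1,fy=2.1,interpolation=cv2.INTER_CUBIC)
s=cv2.imread('pics/scene0.png');c=cv2.resize(s[170:270,310:450],None,fx=2.1,fy=2.1,interpolation=cv2.INTER_CUBIC)
e=np.zeros((600,800,3),np.uint8);e[:a.shape[0],:a.shape[1]]=a;e[365:365+b.shape[0],:b.shape[1]]=b;e[365:365+c.shape[0],300:300+c.shape[1]]=c
cv2.imwrite('pics/crop1.png',e)
hsv=cv2.cvtColor(p,cv2.COLOR_BGR2HSV)
# heights: blobs
for nm,(u0,u1,v0,v1) in dict(big=(192,258,272,300),med=(158,190,250,292),small=(126,152,250,272),bob=(155,200,190,230)).items():
    X=C[v0:v1,u0:u1];m=(X[...,2]>15)
    q=X[m];(cx,cy),(w,h),an=cv2.minAreaRect(q[:,:2].astype(np.float32));print(nm,m.sum(),(cx,cy),(w,h),an,'zmax',np.percentile(q[:,2],[50,90,99]).round())
    t=q[q[:,2]>np.percentile(q[:,2],99)-12];print('  top part',t.mean(0).round(1),len(t))
m=cv2.inRange(hsv,(0,150,90),(8,255,255))|cv2.inRange(hsv,(172,150,90),(180,255,255))
m[:,:300]=0;m[:,340:]=0;v,u=np.nonzero(m);print('red',u.mean(),v.mean(),len(u),C[v,u].mean(0).round(1), 'ray', ray('top',u.mean(),v.mean(),86).round(1))
pl=cv2.inRange(hsv,(20,20,150),(40,110,255));print('plate px',cv2.minAreaRect(np.argwhere(pl[160:255,240:350])[:,::-1].astype(np.float32)))
```

```text
big 766 (371.46142578125, 155.6546173095703) (53.40731430053711, 221.1723175048828) 0.10158491879701614 zmax [  66.  130. 1222.]
  top part [ 371.7   45.1 1222.2] 9
med 411 (426.41326904296875, 210.33416748046875) (111.1575927734375, 329.9356384277344) 0.3092755079269409 zmax [  47.   92. 1110.]
  top part [ 371.7   45.1 1222.2] 5
small 173 (407.5206298828125, 272.84613037109375) (459.58349609375, 37.92366409301758) 76.35188293457031 zmax [  32.   62. 1222.]
  top part [ 371.7   45.1 1222.2] 3
bob 594 (489.59527587890625, 216.77017211914062) (410.6978759765625, 69.466796875) 45.930870056152344 zmax [125. 128. 208.]
  top part [ 371.7   45.1 1222.2] 6
red 324.52 253.568 125 [ 471.  -107.7   85.3] ray [ 470.9 -107.6   86. ]
plate px ((52.78227233886719, 45.565162658691406), (87.4547119140625, 69.9262466430664), 9.904183387756348)
```

View pics/crop1.png

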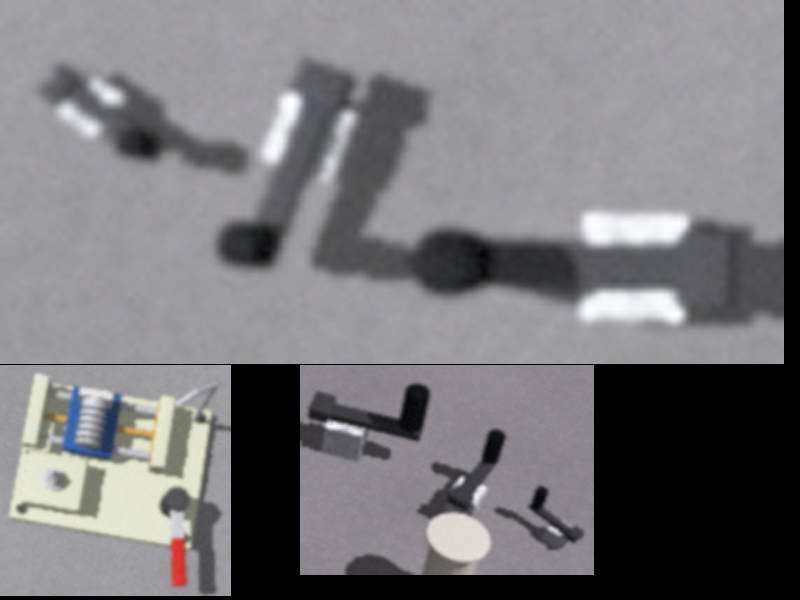

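The crop shows three cranks. By knob height, big is 130 mm, medium 92 mm and small 62 mm. The 93 mm one is wanted, so it's the medium crank: knob (164,283), hub about (173,268). Next I'll measure the poses.

```bash
cat >> h.py <<'E'
def rect(q): return cv2.minAreaRect(q[:,:2].astype(np.float32))
E
python3 - <<'E'
from h import *
p=cv2.imread('pics/top0.png');d=np.load('top0.npy');C=cloud('top',d);s=cv2.imread('pics/scene0.png');D=cloud('scene',np.load('scene0.npy'))
def sel(C,x0,x1,y0,y1,z0,z1):
    m=(C[...,0]>x0)&(C[...,0]<x1)&(C[...,1]>y0)&(C[...,1]<y1)&(C[...,2]>z0)&(C[...,2]<z1);return C[m]
r=ray('top',173,268,40);print('crank rough',r)
for nm,A in(('top',C),('scene',D)):
    w=(r[0]-90,r[0]+90,r[1]-65,r[1]+75)
    k=sel(A,*w,85,100);a=sel(A,*w,42,50);h=sel(A,*w,30,39.5)
    print(nm,'knob',k.mean(0).round(1),len(k),'arm',rect(a) if len(a) else 0,len(a),'hub',h.mean(0).round(1) if len(h) else 0,rect(h) if len(h) else 0,len(h))
    # centre of machine rough
    c=ray('top',293,205,20)
    P=sel(A,c[0]-170,c[0]+170,c[1]-200,c[1]+200,14,26);print(' plate',rect(P),len(P))
    G=sel(A,c[0]-170,c[0]+60,c[1]-20,c[1]+200,60,67);print(' gear',rect(G),G.mean(0),len(G))
    S=sel(A,c[0]-170,c[0]+30,c[1]-20,c[1]+160,80,100);print(' shaft',S.mean(0),len(S))
    L=sel(A,c[0]-300,c[0],c[1]-170,c[1]-40,76,92);print(' lever',rect(L),len(L),L[np.argsort(L[:,0])][[0,-1]].round())
hsv=cv2.cvtColor(p,cv2.COLOR_BGR2HSV)
pl=cv2.inRange(hsv,(15,15,90),(42,130,255));pl[:160]=0;pl[255:]=0;pl[:,:240]=0;pl[:,350:]=0
cn=max(cv2.findContours(pl,0,2)[0],key=cv2.contourArea);hull=cv2.convexHull(cn)
print('plate hull at z=20:',[ray('top',*q[0],20)[:2].round().tolist() for q in cv2.approxPolyDP(hull,4,True)])
print('bystanders', 'bottle',ray('top',402,263,140).round(),'beaker',ray('top',392,208,100).round(),'bobbin',ray('top',174,205,125).round(),'carr',proj('top',[500,0,103]))
E
```

```text
crank rough [427.1381842  351.14621051  40.        ]
top knob [382.  364.8  93.1] 56 arm ((425.800537109375, 354.99407958984375), (30.711557388305664, 112.69384765625), 67.72977447509766) 152 hub [437.8 343.2  35.8] ((422.8473205566406, 351.5347900390625), (39.052330017089844, 100.77996826171875), 73.92359161376953) 83
 plate ((628.7857666015625, -18.154281616210938), (280.0298156738281, 220.44638061523438), 80.37598419189453) 3033
 gear ((621.0287475585938, 48.387359619140625), (136.6764678955078, 142.5143585205078), 88.8857650756836) [597.64224504  65.6148574   63.62319523] 579
 shaft [632.33433376  32.9380537   92.4101199 ] 89
 lever ((508.88433837890625, -106.02710723876953), (34.418701171875, 137.80702209472656), 88.25782012939453) 300 [[ 440. -114.   88.]
 [ 578. -101.   90.]]
scene knob [385.1 366.1  92.3] 56 arm ((432.2375183105469, 352.4183349609375), (27.891094207763672, 99.56582641601562), 69.69927978515625) 137 hub [442.9 352.5  36.1] ((448.8415222167969, 344.3669128417969), (39.23798751831055, 57.71565246582031), 71.17439270019531) 64
 plate ((628.4710693359375, -17.004013061523438), (282.11907958984375, 223.4056854248047), 80.24180603027344) 2621
 gear ((621.8873291015625, 70.44294738769531), (95.3356704711914, 142.037353515625), 88.32366943359375) [602.97246472  72.19702084  64.16510682] 620
 shaft [624.62037772  50.14442049  91.13119509] 89
 lever ((510.49749755859375, -104.29722595214844), (33.69778823852539, 143.1787872314453), 86.99478912353516) 256 [[ 438. -112.   84.]
 [ 582. -105.   89.]]
plate hull at z=20: [[769.0, 101.0], [711.0, -171.0], [498.0, -134.0], [546.0, 139.0]]
bystanders bottle [ 441. -320.  140.] beaker [ 609. -312.  100.] bobbin [606. 337. 125.] carr [288.68257547 242.88579593]
```

Stand: centre (628.6,-17.5), yaw -9.7°. From that, the pivot is (562,-108), the lever is at about 0.17 rad, and the shaft is (593,70). The medium crank's hub is about (441.5,344.5). These agree with the given sizes (plate 280x220, knob 93 high, lever length 125). I'll set out with the fingers shut, to the +y side of the lever grip.

```bash
R='{"claw":1,"tx":-14.84,"ty":2.4,"tz":17.17,"wy":2.93}'; python3 -m handwheel '[{"claw":1,"tx":-2,"ty":0.3,"tz":2.3,"wy":1},{"claw":1,"tx":-4,"ty":0.6,"tz":4.6,"wy":2},{"claw":1,"tx":-6,"ty":1,"tz":6.9,"wy":2.93},{"claw":1,"tx":-8,"ty":1.3,"tz":9.2,"wy":2.93},{"claw":1,"tx":-10,"ty":1.6,"tz":11.5,"wy":2.93},{"claw":1,"tx":-12,"ty":2,"tz":13.8,"wy":2.93},{"claw":1,"tx":-14,"ty":2.4,"tz":16.1,"wy":2.93},{"claw":1,"tx":-14.84,"ty":2.4,"tz":17.17,"wy":2.93},{"claw":1,"tx":-14.84,"ty":2.4,"tz":17.17,"wy":2.93},{"claw":1,"tx":-14.84,"ty":2.4,"tz":17.17,"wy":2.93},{"claw":1,"tx":-14.84,"ty":2.4,"tz":17.17,"wy":2.93},{"claw":1,"tx":-14.84,"ty":2.4,"tz":17.17,"wy":2.93}]'
python3 - <<'E'
from h import *
from scipy.spatial.transform import Rotation as Ro
s=readout.observe();print(s['joint_positions'].round(2));print(Ro.from_quat(s['orientation']).as_matrix().round(3))
print('bigknob',ray('top',201,287,130))
E
```

```text
[-1.39  0.28  1.51 -0.    1.36 -0.12]
[[ 0.301 -0.     0.954]
 [-0.954  0.002  0.301]
 [-0.002 -1.     0.   ]]
bigknob [370.74349249 246.64662055 130.        ]invalid input at $[0]: expected keys claw, tx, ty, tz, wx, wy, wz
```

```bash
python3 -m handwheel '[{"claw":1,"tx":-2,"ty":0.3,"tz":2.3,"wx":0,"wy":1,"wz":0},{"claw":1,"tx":-4,"ty":0.6,"tz":4.6,"wx":0,"wy":2,"wz":0},{"claw":1,"tx":-6,"ty":1,"tz":6.9,"wx":0,"wy":2.93,"wz":0},{"claw":1,"tx":-8,"ty":1.3,"tz":9.2,"wx":0,"wy":2.93,"wz":0},{"claw":1,"tx":-10,"ty":1.6,"tz":11.5,"wx":0,"wy":2.93,"wz":0},{"claw":1,"tx":-12,"ty":2,"tz":13.8,"wx":0,"wy":2.93,"wz":0},{"claw":1,"tx":-14,"ty":2.4,"tz":16.1,"wx":0,"wy":2.93,"wz":0},{"claw":1,"tx":-14.84,"ty":2.4,"tz":17.17,"wx":0,"wy":2.93,"wz":0},{"claw":1,"tx":-14.84,"ty":2.4,"tz":17.17,"wx":0,"wy":2.93,"wz":0},{"claw":1,"tx":-14.84,"ty":2.4,"tz":17.17,"wx":0,"wy":2.93,"wz":0},{"claw":1,"tx":-14.84,"ty":2.4,"tz":17.17,"wx":0,"wy":2.93,"wz":0},{"claw":1,"tx":-14.84,"ty":2.4,"tz":17.17,"wx":0,"wy":2.93,"wz":0}]'
python3 - <<'E'
from h import *
from scipy.spatial.transform import Rotation as Ro
s=readout.observe();print(s['joint_positions'].round(2));print(Ro.from_quat(s['orientation']).as_matrix().round(3))
E
```

```text
time: 1.6
ee_pos: [469.9, -65.9, 171.2]
orientation: [-0.499, 0.501, -0.5, 0.499]
force: [-0.1, 0.0, -0.1]
grip_width: 0.2
[-0.29  0.17  1.81  0.    1.17  1.29]
[[-0.002 -0.001  1.   ]
 [-1.     0.001 -0.002]
 [-0.001 -1.    -0.001]]
```

```bash
python3 -m handwheel '[{"claw":1,"tx":0,"ty":1.6,"tz":0,"wx":0,"wy":0,"wz":0},{"claw":1,"tx":0,"ty":3.2,"tz":0,"wx":0,"wy":0,"wz":0},{"claw":1,"tx":0,"ty":4.6,"tz":0,"wx":0,"wy":0,"wz":0},{"claw":1,"tx":0.3,"ty":4.6,"tz":0,"wx":0,"wy":0,"wz":0},{"claw":1,"tx":0.67,"ty":4.6,"tz":0.1,"wx":0,"wy":0,"wz":0},{"claw":1,"tx":1.1,"ty":4.6,"tz":0,"wx":0,"wy":0,"wz":0},{"claw":1,"tx":1.55,"ty":4.6,"tz":-0.06,"wx":0,"wy":0,"wz":0},{"claw":1,"tx":2,"ty":4.6,"tz":-0.04,"wx":0,"wy":0,"wz":0},{"claw":1,"tx":2.48,"ty":4.6,"tz":0.02,"wx":0,"wy":0,"wz":0},{"claw":1,"tx":2.95,"ty":4.6,"tz":0.16,"wx":0,"wy":0,"wz":0},{"claw":1,"tx":3.41,"ty":4.6,"tz":0.35,"wx":0,"wy":0,"wz":0},{"claw":1,"tx":3.85,"ty":4.6,"tz":0.63,"wx":0,"wy":0,"wz":0},{"claw":1,"tx":4.25,"ty":4.6,"tz":0.96,"wx":0,"wy":0,"wz":0},{"claw":1,"tx":4.5,"ty":4.6,"tz":1.2,"wx":0,"wy":0,"wz":0},{"claw":1,"tx":4.71,"ty":4.6,"tz":1.5,"wx":0,"wy":0,"wz":0},{"claw":1,"tx":4.71,"ty":4.6,"tz":1.5,"wx":0,"wy":0,"wz":0}]'
python3 - <<'E'
from h import *
C=cloud('top',cams.snapshot('top')[1]); p,_=cams.snapshot('top')
hsv=cv2.cvtColor(p,cv2.COLOR_BGR2HSV);m=cv2.inRange(hsv,(0,150,60),(8,255,255))|cv2.inRange(hsv,(172,150,60),(180,255,255));m[:,:280]=0;m[:,350:]=0
v,u=np.nonzero(m);print(len(u),C[v,u].mean(0)) if len(u) else print(0)
E
```

```text
time: 3.6
ee_pos: [508.1, -184.8, 55.9]
orientation: [0.5, -0.5, 0.501, -0.499]
force: [-0.0, -0.3, 0.4]
grip_width: -0.2
21 [ 536.29231475 -164.30223394   90.03602386]
```

```bash
python3 -m handwheel '[{"claw":1,"tx":0.15,"ty":0,"tz":0.3,"wx":0,"wy":0,"wz":0},{"claw":1,"tx":0.31,"ty":0,"tz":0.62,"wx":0,"wy":0,"wz":0},{"claw":1,"tx":0.33,"ty":0,"tz":0.7,"wx":0,"wy":0,"wz":0},{"claw":1,"tx":0.33,"ty":0,"tz":0.7,"wx":0,"wy":0,"wz":0}]'
```

```text
time: 4.2
ee_pos: [525.9, -193.2, 56.1]
orientation: [0.5, -0.5, 0.501, -0.5]
force: [-1.7, 1.3, -0.4]
grip_width: -0.1
```

```bash
python3 -m handwheel '[{"claw":1,"tx":0.02,"ty":0,"tz":0.12,"wx":0,"wy":0,"wz":0},{"claw":1,"tx":0.02,"ty":0,"tz":0.12,"wx":0,"wy":0,"wz":0}]'
```

```text
time: 4.45
ee_pos: [527.5, -193.7, 56.0]
orientation: [0.501, -0.5, 0.5, -0.499]
force: [-6.3, 1.6, 2.3]
grip_width: -0.2
```

```bash
python3 -m handwheel '[{"claw":1,"tx":0.02,"ty":0,"tz":0.15,"wx":0,"wy":0,"wz":0},{"claw":1,"tx":0.02,"ty":0,"tz":0.15,"wx":0,"wy":0,"wz":0}]'
```

```text
time: 4.7
ee_pos: [527.5, -193.7, 55.9]
orientation: [-0.502, 0.502, -0.498, 0.497]
force: [-9.6, 2.0, 6.6]
grip_width: 0.1
```

```bash
python3 -m handwheel '[{"claw":1,"tx":0.02,"ty":0,"tz":0.2,"wx":0,"wy":0,"wz":0},{"claw":1,"tx":0.02,"ty":0,"tz":0.2,"wx":0,"wy":0,"wz":0}]'
```

```text
time: 4.95
ee_pos: [527.4, -193.7, 56.0]
orientation: [0.505, -0.505, 0.494, -0.495]
force: [-13.8, 1.1, 9.3]
grip_width: -0.2
```

```bash
python3 -m handwheel '[{"claw":1,"tx":0,"ty":0,"tz":-0.7,"wx":0,"wy":0,"wz":0},{"claw":1,"tx":0,"ty":-1,"tz":-1.5,"wx":0,"wy":0,"wz":0},{"claw":1,"tx":0,"ty":-3,"tz":-2.5,"wx":0,"wy":0,"wz":0},{"claw":0,"tx":0,"ty":-5,"tz":-4.5,"wx":0,"wy":0,"wz":0},{"claw":0,"tx":0,"ty":-7,"tz":-7,"wx":0,"wy":0,"wz":0},{"claw":0,"tx":0,"ty":-8,"tz":-8.5,"wx":0,"wy":0,"wz":0},{"claw":0,"tx":0,"ty":-8,"tz":-8.5,"wx":0,"wy":0,"wz":0},{"claw":0,"tx":0,"ty":-8,"tz":-8.5,"wx":0,"wy":0,"wz":0}]' 30
python3 - <<'E'
from h import *
p,d=cams.snapshot('top');C=cloud('top',d);cv2.imwrite('pics/top1.png',p);s,e=cams.snapshot('scene');D=cloud('scene',e);cv2.imwrite('pics/scene1.png',s)
c,sn=np.cos(-.169),np.sin(-.169)
def st(P): q=P-np.array([628.6,-17.5,0]);return np.stack([c*q[...,0]+sn*q[...,1],-sn*q[...,0]+c*q[...,1],q[...,2]],-1)
for nm,A,im in(('top',C,p),('scene',D,s)):
    S=st(A);hsv=cv2.cvtColor(im,cv2.COLOR_BGR2HSV)
    sh=S[(abs(S[...,0]+50)<20)&(abs(S[...,1]-80)<20)&(S[...,2]>78)];print(nm,'shaft',sh.mean(0).round(1),rect(sh),sh[:,2].max().round(1),len(sh))
    bl=cv2.inRange(hsv,(100,120,40),(130,255,255))>0
    m=bl&(abs(S[...,0]-50)<65)&(abs(S[...,1])<130)&(S[...,2]>50)
    b=S[m];print('  blue y',np.percentile(b[:,1],[1,5,50,95,99]).round(1),'x',np.percentile(b[:,0],[1,99]).round(1),'z',np.percentile(b[:,2],[5,50,95]).round(),m.sum())
    m=(S[...,2]>95)&(S[...,2]<106)&(abs(S[...,0]-50)<52)&(S[...,1]>-60)&(S[...,1]<120);b=S[m];print('  ztop',rect(b),m.sum())
    rd=(cv2.inRange(hsv,(0,150,60),(8,255,255))|cv2.inRange(hsv,(172,150,60),(180,255,255)))>0
    m=rd&(S[...,2]>60)&(abs(S[...,1]+150)<120)&(abs(S[...,0]+50)<160);b=S[m];print('  red',b.mean(0).round(1),len(b))
cr=np.hstack([cv2.resize(p[175:255,240:330],None,fx=4.4,fy=4.4,interpolation=cv2.INTER_CUBIC),cv2.resize(s[215:295,220:310],None,fx=4.4,fy=4.4,interpolation=cv2.INTER_CUBIC)]);cv2.imwrite('pics/crop2.png',cr)
E
```

```text
time: 5.95
ee_pos: [319.9, -195.1, 260.9]
orientation: [0.505, -0.504, 0.496, -0.495]
force: [-0.1, -0.9, -0.1]
grip_width: 42.3
top shaft [-51.2  79.1  89.2] ((-50.445350646972656, 79.87449645996094), (15.332762718200684, 14.893013954162598), 56.01781463623047) 96.4 29
  blue y [ 6.8  8.1 40.8 75.7 76.8] x [ 0.5 92.5] z [54. 58. 62.] 273
  ztop ((45.77473449707031, 40.207061767578125), (49.04050064086914, 81.43678283691406), 89.82275390625) 276
  red [ -51.8 -189.6   84.2] 122
scene shaft [-46.4  81.2  87.9] ((-49.247467041015625, 80.40884399414062), (15.964740753173828, 16.035751342773438), 51.65425109863281) 97.0 46
  blue y [ 8.  13.2 63.1 78.5 79.3] x [  2.9 100.8] z [53. 58. 60.] 458
  ztop ((45.54657745361328, 40.17444610595703), (83.2207260131836, 49.337242126464844), 2.0311203002929688) 366
  red [ -48.6 -194.1   86.2] 76
```

View pics/crop2.png

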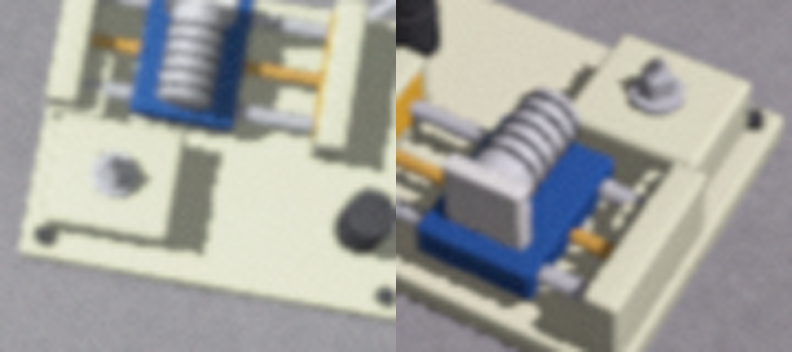

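Now at its stop, the lever lies along the stand's -y (red at (-50,-192)), so it is released. The crop shows the shaft (top-view crop 115,172), and its flats are about 34° clockwise in the stand frame. That agrees with the carriage at y≈41.5, which gives θ≈0.55. Next, a quick refinement of the hub.

Run:
```python
from h import *
p=cv2.imread('pics/top1.png');C=cloud('top',cams.snapshot('top')[1]);s=cv2.imread('pics/scene1.png')
print(ray('top',175.4,264.6,36))
for c,im,(u0,u1,v0,v1) in(('top',p,(162,188,250,280)),('scene',s,(370,415,210,245))):
    g=cv2.cvtColor(im,cv2.COLOR_BGR2GRAY)[v0:v1,u0:u1];n,l,st,ce=cv2.connectedComponentsWithStats((g>190).astype(np.uint8))
    for i in range(1,n): print(c,st[i,4],ce[i]+[u0,v0],ray(c,*(ce[i]+[u0,v0]),36).round(1))
g=cv2.cvtColor(p,cv2.COLOR_BGR2GRAY);P=[ray('top',u,v,46)[:2] for v in range(248,292) for u in range(155,192) if g[v,u]<75 and 40<C[v,u,2]<54]
P=np.array(P);print(len(P),rect(P), P.mean(0))
q=P-P.mean(0);w,V=np.linalg.eigh(q.T@q);print(np.degrees(np.arctan2(V[1,1],V[0,1])))
```

```text
[437.7317731  345.45584771  36.        ]
top 41 [169.65853659 262.43902439] [444.2 363.4  36. ]
top 6 [181.16666667 261.83333333] [446.3 328.3  36. ]
top 5 [178.4 269.4] [423.2 335.5  36. ]
scene 4 [386.   224.75] [424.2 336.1  36. ]
scene 28 [395.10714286 231.        ] [440.3 363.5  36. ]
scene 65 [382.98461538 242.81538462] [496.1 337.4  36. ]
5 ((426.5634460449219, 342.1717529296875), (2.7738704681396484, 79.39252471923828), 66.13834381103516) [431.946386   340.10078476]
156.4985937970368
```

```bash
cat >> h.py <<'E'
from scipy.spatial.transform import Rotation as Ro
def go(pos,yawdeg):
    s=readout.observe();R=Ro.from_quat(s['orientation']).as_matrix();a=np.radians(yawdeg)
    x=np.array([np.cos(a),np.sin(a),0]);y=np.array([0,0,-1.]);T=np.stack([x,y,np.cross(x,y)],1)
    print('t',(R.T@(np.array(pos)-s['ee_pos'])/25).round(2),'w',(np.degrees(Ro.from_matrix(R.T@T).as_rotvec())/6).round(2))
E
python3 -c "
from h import *
go([440,345,200],68.2)"
```

```text
t [-21.56   2.31   4.89] w [  0.03 -26.35  -0.28]
```

```bash
python3 -m handwheel '[{"claw":-0.5,"tx":-2,"ty":0.1,"tz":0.5,"wx":0,"wy":-1.7,"wz":0},{"claw":-0.5,"tx":-4,"ty":0.2,"tz":1,"wx":0,"wy":-3.4,"wz":0},{"claw":-0.5,"tx":-6,"ty":0.3,"tz":1.5,"wx":0,"wy":-5.1,"wz":0},{"claw":-0.5,"tx":-8,"ty":0.4,"tz":2,"wx":0,"wy":-6.8,"wz":0},{"claw":-0.5,"tx":-10,"ty":0.5,"tz":2.5,"wx":0,"wy":-8.5,"wz":0},{"claw":-0.5,"tx":-12,"ty":0.6,"tz":3,"wx":0,"wy":-10.2,"wz":0},{"claw":-0.5,"tx":-14,"ty":0.7,"tz":3.5,"wx":0,"wy":-11.9,"wz":-0.1},{"claw":-0.5,"tx":-16,"ty":0.8,"tz":4,"wx":0,"wy":-13.6,"wz":-0.1},{"claw":-0.5,"tx":-18,"ty":0.9,"tz":4.5,"wx":0,"wy":-15.3,"wz":-0.2},{"claw":-0.5,"tx":-20,"ty":1,"tz":4.7,"wx":0,"wy":-17,"wz":-0.2},{"claw":-0.5,"tx":-21.56,"ty":1.3,"tz":4.89,"wx":0,"wy":-18.7,"wz":-0.2},{"claw":-0.5,"tx":-21.56,"ty":1.5,"tz":4.89,"wx":0,"wy":-20.4,"wz":-0.2},{"claw":-0.5,"tx":-21.56,"ty":1.7,"tz":4.89,"wx":0,"wy":-22.1,"wz":-0.2},{"claw":-0.5,"tx":-21.56,"ty":2,"tz":4.89,"wx":0,"wy":-23.8,"wz":-0.3},{"claw":-0.5,"tx":-21.56,"ty":2.31,"tz":4.89,"wx":0.03,"wy":-25.5,"wz":-0.28},{"claw":-0.5,"tx":-21.56,"ty":2.31,"tz":4.89,"wx":0.03,"wy":-26.35,"wz":-0.28},{"claw":-0.5,"tx":-21.56,"ty":2.31,"tz":4.89,"wx":0.03,"wy":-26.35,"wz":-0.28},{"claw":-0.5,"tx":-21.56,"ty":2.31,"tz":4.89,"wx":0.03,"wy":-26.35,"wz":-0.28}]'
python3 -c "
from h import *
go([440,345,5],68.2);print(readout.observe()['joint_positions'].round(2))
s=cams.snapshot('scene')[0];cv2.imwrite('pics/scene2.png',cv2.resize(s[130:270,300:460],None,fx=4,fy=4,interpolation=cv2.INTER_CUBIC))"
```

```text
time: 8.35
ee_pos: [439.9, 345.6, 199.0]
orientation: [0.586, 0.396, -0.397, -0.586]
force: [-0.7, -0.5, -0.2]
grip_width: 63.9
t [-0.01  7.76 -0.02] w [-0.   -0.01 -0.01]
[ 0.54  0.27  1.59 -0.    1.28 -0.65]
```

View pics/scene2.png

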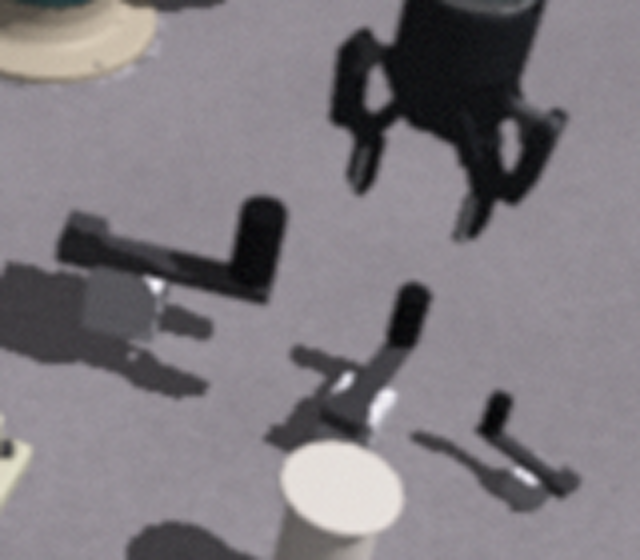

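The scene crop shows the gripper over the medium crank (hub at crop 360,395), jaws across the arm. Descend and grip.

```bash
python3 -m handwheel '[{"claw":-0.5,"tx":0,"ty":2,"tz":0,"wx":0,"wy":0,"wz":0},{"claw":-0.5,"tx":0,"ty":4,"tz":0,"wx":0,"wy":0,"wz":0},{"claw":-0.5,"tx":0,"ty":5.5,"tz":0,"wx":0,"wy":0,"wz":0},{"claw":-0.5,"tx":0,"ty":6.7,"tz":0,"wx":0,"wy":0,"wz":0},{"claw":-0.5,"tx":0,"ty":7.5,"tz":0,"wx":0,"wy":0,"wz":0},{"claw":-0.5,"tx":0,"ty":7.8,"tz":0,"wx":0,"wy":0,"wz":0},{"claw":-0.5,"tx":0,"ty":7.8,"tz":0,"wx":0,"wy":0,"wz":0},{"claw":0.3,"tx":0,"ty":7.8,"tz":0,"wx":0,"wy":0,"wz":0},{"claw":1,"tx":0,"ty":7.8,"tz":0,"wx":0,"wy":0,"wz":0},{"claw":1,"tx":0,"ty":7.8,"tz":0,"wx":0,"wy":0,"wz":0},{"claw":1,"tx":0,"ty":7.8,"tz":0,"wx":0,"wy":0,"wz":0},{"claw":1,"tx":0,"ty":7.8,"tz":0,"wx":0,"wy":0,"wz":0}]' 60
```

```text
time: 9.9
ee_pos: [441.4, 346.5, 5.8]
orientation: [-0.586, -0.398, 0.395, 0.586]
force: [0.4, 2.0, 6.4]
grip_width: 37.4
```

```bash
python3 -m handwheel '[{"claw":1,"tx":0,"ty":-0.5,"tz":0,"wx":0,"wy":0,"wz":0},{"claw":1,"tx":0,"ty":-1.5,"tz":0,"wx":0,"wy":0,"wz":0},{"claw":1,"tx":0,"ty":-3,"tz":0,"wx":0,"wy":0,"wz":0},{"claw":1,"tx":0,"ty":-4.5,"tz":0,"wx":0,"wy":0,"wz":0},{"claw":1,"tx":0,"ty":-6,"tz":0,"wx":0,"wy":0,"wz":0},{"claw":1,"tx":0,"ty":-6.8,"tz":0,"wx":0,"wy":0,"wz":0},{"claw":1,"tx":0,"ty":-6.8,"tz":0,"wx":0,"wy":0,"wz":0},{"claw":1,"tx":0,"ty":-6.8,"tz":0,"wx":0,"wy":0,"wz":0}]'
python3 - <<'E'
from h import *
s,d=cams.snapshot('scene');D=cloud('scene',d);st=readout.observe();e=st['ee_pos']
R=Ro.from_quat(st['orientation']).as_matrix();L=(D-e)@R
m=(L[...,2]>40)&(L[...,2]<90)&(abs(L[...,0])<30)&(L[...,1]>-110)&(L[...,1]<10);q=L[m];print(len(q),'tool-frame +z knob',q.mean(0).round(1))
m2=(L[...,2]<-40)&(L[...,2]>-90)&(abs(L[...,0])<30)&(L[...,1]>-110)&(L[...,1]<10);print(m2.sum(),L[m2].mean(0).round(1))
for k in(q,L[m2]):
    if len(k)>10:
        t=k[k[:,1]<-60];print('knob upper',len(t),np.percentile(t,[2,50,98],axis=0).round(1).tolist())
print(R.round(3).tolist())
u,v=proj('scene',e).astype(int);cv2.imwrite('pics/scene3.png',cv2.resize(s[max(0,v-70):v+60,u-80:u+80],None,fx=4,fy=4,interpolation=cv2.INTER_CUBIC))
c,sn=np.cos(-.169),np.sin(-.169);print('shaft world',592.8,69.8); go([592.8,69.8,180],46.3)
E
```

```text
time: 10.9
ee_pos: [439.7, 345.4, 174.6]
orientation: [-0.586, -0.397, 0.396, 0.586]
force: [-0.8, 0.2, -4.6]
grip_width: 37.5
0 tool-frame +z knob [nan nan nan]
2 [  0.9 -45.9 -40.2]
[[0.372, 0.0, -0.928], [0.928, 0.0, 0.372], [0.0, -1.0, -0.0]]
shaft world 592.8 69.8
t [-7.95 -0.23 -9.79] w [0.   3.64 0.  ]<stdin>:4: RuntimeWarning: Mean of empty slice.
  ret = um.true_divide(
```

View pics/scene3.png

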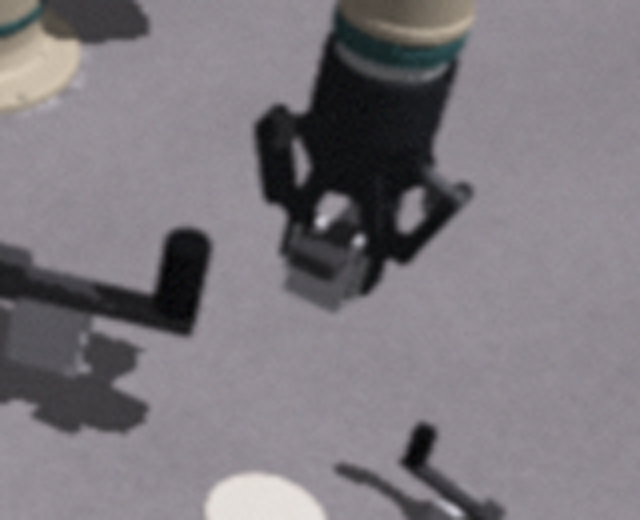

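Run:
```python
from h import *
s,d=cams.snapshot('scene');D=cloud('scene',d);st=readout.observe();L=(D-st['ee_pos'])@Ro.from_quat(st['orientation']).as_matrix()
m=(abs(L[...,0])<12)&(L[...,1]>-26)&(L[...,1]<3)&(abs(L[...,2]+15)<25);q=L[m];print('hub -x face',len(q),np.percentile(q[:,2],[10,50,90]).round(1))
m=(abs(L[...,0])<12)&(L[...,1]>-44)&(L[...,1]<-32)&(abs(L[...,2]+30)<30);q=L[m];print('cw end',len(q),np.percentile(q[:,2],[2,10,30,50,90]).round(1))
m=(abs(L[...,0])<16)&(L[...,1]>-10)&(L[...,1]<30)&(abs(L[...,2]+15)<25);print('lowest y',np.percentile(L[m][:,1],[90,98,100]).round(1))
```

```text
hub -x face 59 [-19.3 -17.8 -15.8]
cw end 48 [-40.1 -38.4 -37.7 -36.7  -2.8]
lowest y [3.2 4.4 4.5]
```

```bash
python3 -m handwheel '[{"claw":1,"tx":-1,"ty":-0.2,"tz":-1.2,"wx":0,"wy":0.5,"wz":0},{"claw":1,"tx":-2.2,"ty":-0.2,"tz":-2.7,"wx":0,"wy":1,"wz":0},{"claw":1,"tx":-3.5,"ty":-0.2,"tz":-4.3,"wx":0,"wy":1.6,"wz":0},{"claw":1,"tx":-4.8,"ty":-0.2,"tz":-5.9,"wx":0,"wy":2.2,"wz":0},{"claw":1,"tx":-6.1,"ty":-0.2,"tz":-7.5,"wx":0,"wy":2.8,"wz":0},{"claw":1,"tx":-7.2,"ty":-0.2,"tz":-8.9,"wx":0,"wy":3.3,"wz":0},{"claw":1,"tx":-7.95,"ty":-0.2,"tz":-9.83,"wx":0,"wy":3.64,"wz":0},{"claw":1,"tx":-7.95,"ty":-0.2,"tz":-9.83,"wx":0,"wy":3.64,"wz":0},{"claw":1,"tx":-7.95,"ty":-0.2,"tz":-9.83,"wx":0,"wy":3.64,"wz":0}]'
python3 - <<'E'
from h import *
go([593.7,69,120],46.3)
E
```

```text
time: 12.12
ee_pos: [593.0, 69.8, 178.0]
orientation: [-0.649, -0.277, 0.279, 0.651]
force: [0.4, 0.3, -3.6]
grip_width: 37.5
t [-0.    2.32 -0.05] w [-0.03  0.   -0.01]
```

```bash
python3 -m handwheel '[{"claw":1,"tx":0,"ty":1.2,"tz":-0.05,"wx":0,"wy":0,"wz":0},{"claw":1,"tx":0,"ty":2.3,"tz":-0.05,"wx":0,"wy":0,"wz":0},{"claw":1,"tx":0,"ty":3,"tz":-0.05,"wx":0,"wy":0,"wz":0},{"claw":1,"tx":0,"ty":3.3,"tz":-0.05,"wx":0,"wy":0,"wz":0},{"claw":1,"tx":0,"ty":3.3,"tz":-0.05,"wx":0,"wy":0,"wz":0}]'; python3 -m handwheel '[{"claw":1,"tx":0,"ty":0.15,"tz":0,"wx":0,"wy":0,"wz":0},{"claw":1,"tx":0,"ty":0.3,"tz":0,"wx":0,"wy":0,"wz":0},{"claw":1,"tx":0,"ty":0.3,"tz":0,"wx":0,"wy":0,"wz":0}]'
```

```text
time: 12.75
ee_pos: [593.1, 69.8, 95.2]
orientation: [-0.649, -0.277, 0.279, 0.651]
force: [-0.4, 1.1, -3.4]
grip_width: 37.3
time: 13.12
ee_pos: [593.2, 69.8, 87.7]
orientation: [-0.649, -0.277, 0.279, 0.651]
force: [-0.6, 0.7, -4.1]
grip_width: 37.2
```

Free so far, with the underside at about 83. Keep lowering.

```bash
python3 -m handwheel '[{"claw":1,"tx":0,"ty":0.15,"tz":0,"wx":0,"wy":0,"wz":0},{"claw":1,"tx":0,"ty":0.3,"tz":0,"wx":0,"wy":0,"wz":0},{"claw":1,"tx":0,"ty":0.3,"tz":0,"wx":0,"wy":0,"wz":0}]'
```

```text
time: 13.5
ee_pos: [593.2, 69.9, 79.8]
orientation: [-0.649, -0.277, 0.279, 0.651]
force: [1.4, 1.1, -3.9]
grip_width: 37.4
```

```bash
python3 -m handwheel '[{"claw":1,"tx":0,"ty":0.12,"tz":0,"wx":0,"wy":0,"wz":0},{"claw":1,"tx":0,"ty":0.25,"tz":0,"wx":0,"wy":0,"wz":0},{"claw":1,"tx":0,"ty":0.25,"tz":0,"wx":0,"wy":0,"wz":0}]'; python3 -c "
from h import *
print(readout.observe()['moment'])"
```

```text
time: 13.88
ee_pos: [593.2, 69.9, 75.9]
orientation: [-0.649, -0.278, 0.279, 0.651]
force: [-4.2, -0.4, 10.1]
grip_width: 37.0
[-0.02203468  0.48640657 -0.0655065 ]
```

```bash
python3 -m handwheel '[{"claw":-0.4,"tx":0,"ty":0,"tz":0,"wx":0,"wy":0,"wz":0},{"claw":-0.4,"tx":0,"ty":0,"tz":0,"wx":0,"wy":0,"wz":0},{"claw":-0.4,"tx":0,"ty":-0.5,"tz":0,"wx":0,"wy":0,"wz":0},{"claw":-0.4,"tx":0,"ty":-2,"tz":0,"wx":0,"wy":0,"wz":0},{"claw":-0.4,"tx":0,"ty":-3.5,"tz":0,"wx":0,"wy":0,"wz":0},{"claw":-0.4,"tx":0,"ty":-4.8,"tz":0,"wx":0,"wy":0,"wz":0},{"claw":-0.4,"tx":0,"ty":-4.8,"tz":1.2,"wx":0,"wy":0,"wz":0},{"claw":-0.4,"tx":0,"ty":-4.8,"tz":2.49,"wx":0,"wy":0,"wz":0},{"claw":-0.4,"tx":0,"ty":-4.8,"tz":2.49,"wx":0,"wy":0,"wz":0}]' 30
python3 - <<'E'
from h import *
s,d=cams.snapshot('scene');D=cloud('scene',d);e=readout.observe()['ee_pos'];H=np.array([592.8,69.8,70])
W=D-H;r=np.hypot(W[...,0],W[...,1])
for z0,z1 in((77,91),(60,92),(37,45),(46,54)):
    m=(r<85)&(W[...,2]>z0)&(W[...,2]<z1);q=W[m];print((z0,z1),len(q),q.mean(0).round(1),rect(q))
    
cv2.imwrite('pics/scene4.png',cv2.resize(s[130:280,190:340],None,fx=4,fy=4,interpolation=cv2.INTER_CUBIC))
E
```

```text
time: 15.0
ee_pos: [547.0, 113.9, 197.0]
orientation: [-0.649, -0.278, 0.28, 0.651]
force: [1.2, 0.5, 0.4]
grip_width: 59.8
(77, 91) 37 [-39.4  42.6  83.8] ((-44.99134826660156, 42.677284240722656), (19.19677734375, 20.76043128967285), 70.64581298828125)
(60, 92) 84 [-39.4  42.5  76.9] ((-43.967098236083984, 39.37024688720703), (24.912324905395508, 18.8941650390625), 51.11332321166992)
(37, 45) 123 [-3.1 11.7 41.2] ((-13.934307098388672, 10.193717956542969), (36.76957702636719, 114.8862533569336), 54.32866668701172)
(46, 54) 187 [ 0.1  1.7 49.5] ((-13.332782745361328, 8.781364440917969), (32.30896759033203, 110.74530029296875), 52.21134948730469)
```

View pics/scene4.png

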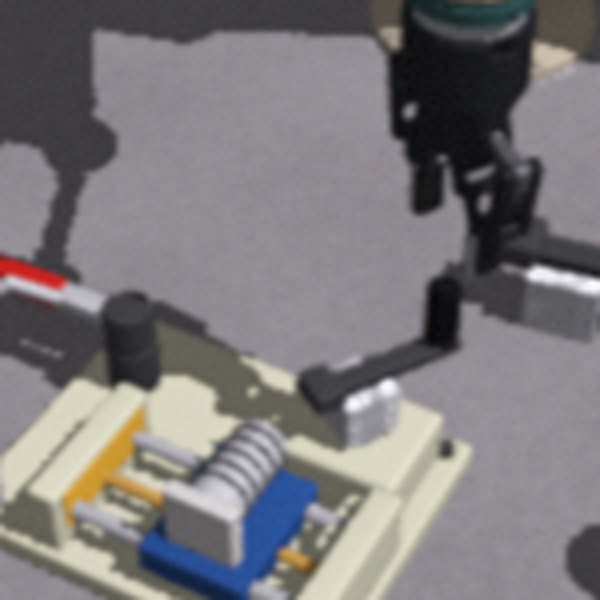

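The scene crop shows the crank seated on the collar (crop 370,410), with the knob at world (548,112.5) as computed. Grip the knob.

```bash
python3 -m handwheel '[{"claw":-0.4,"tx":0,"ty":1,"tz":-0.06,"wx":0,"wy":0,"wz":0},{"claw":-0.4,"tx":0,"ty":2,"tz":-0.06,"wx":0,"wy":0,"wz":0},{"claw":-0.4,"tx":0,"ty":2.76,"tz":-0.06,"wx":0,"wy":0,"wz":0},{"claw":-0.4,"tx":0,"ty":2.76,"tz":-0.06,"wx":0,"wy":0,"wz":0},{"claw":1,"tx":0,"ty":2.76,"tz":-0.06,"wx":0,"wy":0,"wz":0},{"claw":1,"tx":0,"ty":2.76,"tz":-0.06,"wx":0,"wy":0,"wz":0},{"claw":1,"tx":0,"ty":2.76,"tz":-0.06,"wx":0,"wy":0,"wz":0},{"claw":1,"tx":0,"ty":2.76,"tz":-0.06,"wx":0,"wy":0,"wz":0},{"claw":1,"tx":0,"ty":2.76,"tz":-0.06,"wx":0,"wy":0,"wz":0}]' 30; python3 -m handwheel '[{"claw":1,"tx":0.77,"ty":0,"tz":-0.12,"wx":0,"wy":0,"wz":0},{"claw":1,"tx":1.46,"ty":0,"tz":-0.47,"wx":0,"wy":0,"wz":0},{"claw":1,"tx":2.01,"ty":0,"tz":-1.02,"wx":0,"wy":0,"wz":0},{"claw":1,"tx":2.01,"ty":0,"tz":-1.02,"wx":0,"wy":0,"wz":0}]'; python3 -c "
from h import *
s=readout.observe();print(s['moment']);e=s['ee_pos'][:2]-[592.8,69.8];print(np.hypot(*e),np.degrees(np.arctan2(*e[::-1])))"
```

```text
time: 16.18
ee_pos: [549.9, 112.3, 128.7]
orientation: [-0.649, -0.279, 0.278, 0.65]
force: [-1.0, 0.0, 3.5]
grip_width: 23.3
time: 16.68
ee_pos: [603.5, 130.7, 128.6]
orientation: [-0.65, -0.279, 0.279, 0.65]
force: [-0.5, -1.7, 3.5]
grip_width: 23.1
[-0.47627418  0.03802997  0.06115171]
61.79240673294981 80.04082652965073
```

```bash
python3 -m handwheel '[{"claw":1,"tx":0.3,"ty":0,"tz":-0.62,"wx":0,"wy":0,"wz":0},{"claw":1,"tx":0.42,"ty":0,"tz":-1.39,"wx":0,"wy":0,"wz":0},{"claw":1,"tx":0.3,"ty":0,"tz":-2.15,"wx":0,"wy":0,"wz":0},{"claw":1,"tx":-0.05,"ty":0,"tz":-2.84,"wx":0,"wy":0,"wz":0},{"claw":1,"tx":-0.6,"ty":0,"tz":-3.39,"wx":0,"wy":0,"wz":0},{"claw":1,"tx":-1.29,"ty":0,"tz":-3.75,"wx":0,"wy":0,"wz":0},{"claw":1,"tx":-2.06,"ty":0,"tz":-3.87,"wx":0,"wy":0,"wz":0},{"claw":1,"tx":-2.82,"ty":0,"tz":-3.75,"wx":0,"wy":0,"wz":0},{"claw":1,"tx":-3.51,"ty":0,"tz":-3.39,"wx":0,"wy":0,"wz":0},{"claw":1,"tx":-4.06,"ty":0,"tz":-2.84,"wx":0,"wy":0,"wz":0},{"claw":1,"tx":-4.06,"ty":0,"tz":-2.84,"wx":0,"wy":0,"wz":0}]'; python3 -c "
from h import *
s=readout.observe();print(s['moment']);e=s['ee_pos'][:2]-[592.8,69.8];print(np.hypot(*e),np.degrees(np.arctan2(*e[::-1])))"
```

```text
time: 18.05
ee_pos: [582.1, 7.6, 128.8]
orientation: [-0.65, -0.278, 0.28, 0.65]
force: [-1.0, -1.5, 4.6]
grip_width: 23.3
[ 0.07896515  0.14618606 -0.05535243]
63.119446115248195 -99.75739341202058
```

```bash
python3 -m handwheel '[{"claw":1,"tx":-0.3,"ty":0,"tz":0.62,"wx":0,"wy":0,"wz":0},{"claw":1,"tx":-0.42,"ty":0,"tz":1.39,"wx":0,"wy":0,"wz":0},{"claw":1,"tx":-0.3,"ty":0,"tz":2.15,"wx":0,"wy":0,"wz":0},{"claw":1,"tx":0.05,"ty":0,"tz":2.84,"wx":0,"wy":0,"wz":0},{"claw":1,"tx":0.6,"ty":0,"tz":3.39,"wx":0,"wy":0,"wz":0},{"claw":1,"tx":1.29,"ty":0,"tz":3.75,"wx":0,"wy":0,"wz":0},{"claw":1,"tx":2.06,"ty":0,"tz":3.87,"wx":0,"wy":0,"wz":0},{"claw":1,"tx":2.82,"ty":0,"tz":3.75,"wx":0,"wy":0,"wz":0},{"claw":1,"tx":3.51,"ty":0,"tz":3.39,"wx":0,"wy":0,"wz":0},{"claw":1,"tx":4.06,"ty":0,"tz":2.84,"wx":0,"wy":0,"wz":0},{"claw":1,"tx":4.06,"ty":0,"tz":2.84,"wx":0,"wy":0,"wz":0}]'
python3 - <<'E'
from h import *
s=readout.observe();print(s['moment']);e=s['ee_pos'][:2]-[592.8,69.8];print(np.hypot(*e),np.degrees(np.arctan2(*e[::-1])))
s,d=cams.snapshot('scene');D=cloud('scene',d);c,sn=np.cos(-.169),np.sin(-.169)
q=D-[628.6,-17.5,0];S=np.stack([c*q[...,0]+sn*q[...,1],-sn*q[...,0]+c*q[...,1],q[...,2]],-1)
bl=cv2.inRange(cv2.cvtColor(s,cv2.COLOR_BGR2HSV),(100,120,40),(130,255,255))>0
b=S[bl&(abs(S[...,0]-50)<65)&(abs(S[...,1])<130)&(S[...,2]>50)];print('blue y',np.percentile(b[:,1],[1,5,50,95,99]).round(1),len(b))
E
```

```text
time: 19.42
ee_pos: [600.0, 130.7, 128.7]
orientation: [-0.649, -0.277, 0.281, 0.651]
force: [0.3, 2.4, 6.9]
grip_width: 22.8
[ 3.29566681e-01 -2.05995854e-02  6.44929740e-05]
61.31780720828515 83.29432790319795
blue y [-34.8 -28.8  19.5  34.8  35.9] 446
```

```bash
python3 -m handwheel '[{"claw":1,"tx":0.35,"ty":0,"tz":-0.64,"wx":0,"wy":0,"wz":0},{"claw":1,"tx":0.5,"ty":0,"tz":-1.41,"wx":0,"wy":0,"wz":0},{"claw":1,"tx":0.4,"ty":0,"tz":-2.18,"wx":0,"wy":0,"wz":0},{"claw":1,"tx":0.12,"ty":0,"tz":-2.81,"wx":0,"wy":0,"wz":0},{"claw":1,"tx":0.12,"ty":0,"tz":-2.81,"wx":0,"wy":0,"wz":0}]'; python3 -c "
from h import *
s=readout.observe();print(s['moment']);e=s['ee_pos'][:2]-[592.8,69.8];print(np.hypot(*e),np.degrees(np.arctan2(*e[::-1])))"
```

```text
time: 20.1
ee_pos: [655.4, 84.4, 129.1]
orientation: [-0.649, -0.279, 0.279, 0.65]
force: [4.9, 2.0, 4.2]
grip_width: 23.3
[ 0.36448202 -0.95268923 -0.04877804]
64.2705402296995 13.10269159420605
```

```bash
cat > f.py <<'E'
from h import *
s=readout.observe();e=s['ee_pos'][:2]-[592.8,69.8];a=np.arctan2(e[1],e[0]);print('r',np.hypot(*e).round(1),'ang',np.degrees(a).round(1),'tangential F',(s['force'][:2]@[np.sin(a),-np.cos(a)]).round(1),'radial',(s['force'][:2]@[np.cos(a),np.sin(a)]).round(1))
E
python3 -m handwheel '[{"claw":1,"tx":-0.15,"ty":0,"tz":-0.21,"wx":0,"wy":0,"wz":0},{"claw":1,"tx":-0.33,"ty":0,"tz":-0.4,"wx":0,"wy":0,"wz":0},{"claw":1,"tx":-0.33,"ty":0,"tz":-0.4,"wx":0,"wy":0,"wz":0}]'; python3 f.py
```

```text
time: 20.48
ee_pos: [657.5, 70.9, 129.2]
orientation: [0.65, 0.279, -0.279, -0.65]
force: [2.7, 1.6, 3.2]
grip_width: 23.2
r 64.7 ang 1.0 tangential F -1.6 radial 2.7
```

```bash
python3 -m handwheel '[{"claw":1,"tx":-0.21,"ty":0,"tz":-0.15,"wx":0,"wy":0,"wz":0},{"claw":1,"tx":-0.44,"ty":0,"tz":-0.27,"wx":0,"wy":0,"wz":0},{"claw":1,"tx":-0.44,"ty":0,"tz":-0.27,"wx":0,"wy":0,"wz":0}]'; python3 f.py
```

```text
time: 20.85
ee_pos: [656.2, 57.4, 129.6]
orientation: [0.651, 0.28, -0.278, -0.649]
force: [5.4, 0.5, 2.9]
grip_width: 23.5
r 64.6 ang -11.1 tangential F -1.5 radial 5.2
```

```bash
python3 -m handwheel '[{"claw":1,"tx":-0.22,"ty":0,"tz":-0.12,"wx":0,"wy":0,"wz":0},{"claw":1,"tx":-0.22,"ty":0,"tz":-0.12,"wx":0,"wy":0,"wz":0}]'; python3 f.py;  python3 -m handwheel '[{"claw":1,"tx":-0.23,"ty":0,"tz":-0.1,"wx":0,"wy":0,"wz":0},{"claw":1,"tx":-0.23,"ty":0,"tz":-0.1,"wx":0,"wy":0,"wz":0}]'; python3 f.py
```

```text
time: 21.1
ee_pos: [654.6, 50.4, 129.5]
orientation: [0.651, 0.28, -0.278, -0.649]
force: [3.2, 0.0, 2.3]
grip_width: 23.1
r 64.8 ang -17.4 tangential F -1.0 radial 3.1
time: 21.35
ee_pos: [652.2, 43.6, 129.4]
orientation: [0.652, 0.279, -0.278, -0.648]
force: [3.5, -0.2, 2.2]
grip_width: 23.1
r 64.9 ang -23.8 tangential F -1.2 radial 3.3
```

```bash
python3 -m handwheel '[{"claw":1,"tx":-0.22,"ty":0,"tz":-0.06,"wx":0,"wy":0,"wz":0},{"claw":1,"tx":-0.22,"ty":0,"tz":-0.06,"wx":0,"wy":0,"wz":0}]'; python3 f.py
cat > g.py <<'E'
from h import *
c,sn=np.cos(-.169),np.sin(-.169)
for n in('scene','top'):
    s,d=cams.snapshot(n);D=cloud(n,d);cv2.imwrite(f'pics/{n}_now.png',s)
    q=D-[628.6,-17.5,0];S=np.stack([c*q[...,0]+sn*q[...,1],-sn*q[...,0]+c*q[...,1],q[...,2]],-1);hsv=cv2.cvtColor(s,cv2.COLOR_BGR2HSV)
    bl=cv2.inRange(hsv,(100,120,40),(130,255,255))>0
    b=S[bl&(abs(S[...,0]-50)<65)&(abs(S[...,1])<130)&(S[...,2]>50)];print(n,'blue y',np.percentile(b[:,1],[1,5,50,95,99]).round(1),len(b)) if len(b) else 0
    rd=(cv2.inRange(hsv,(0,150,60),(8,255,255))|cv2.inRange(hsv,(172,150,60),(180,255,255)))>0
    b=S[rd&(S[...,2]>60)&(S[...,1]<-60)&(S[...,1]>-260)&(abs(S[...,0]+100)<130)];print('  red',b.mean(0).round(1),len(b)) if len(b) else 0
E
python3 g.py
```

```text
time: 21.6
ee_pos: [650.5, 40.3, 129.7]
orientation: [0.651, 0.28, -0.276, -0.649]
force: [5.9, 5.3, 1.5]
grip_width: 23.2
r 64.8 ang -27.0 tangential F -7.4 radial 2.9
scene blue y [-46.4 -39.9   8.1  22.8  23.8] 428
  red [ -48.8 -196.4   85.9] 78
top blue y [-47.8 -47.1   5.8  22.   24.2] 189
  red [ -51.4 -191.    84.9] 128
```

```bash
python3 -m handwheel '[{"claw":1,"tx":-0.25,"ty":0,"tz":-0.06,"wx":0,"wy":0,"wz":0},{"claw":1,"tx":-0.25,"ty":0,"tz":-0.06,"wx":0,"wy":0,"wz":0}]'; python3 f.py
```

```text
time: 21.95
ee_pos: [649.3, 38.2, 129.9]
orientation: [-0.65, -0.282, 0.273, 0.651]
force: [6.7, 8.7, 0.6]
grip_width: 23.1
r 64.7 ang -29.2 tangential F -10.9 radial 1.6
```

```bash
python3 -m handwheel '[{"claw":1,"tx":-0.35,"ty":0,"tz":-0.06,"wx":0,"wy":0,"wz":0},{"claw":1,"tx":-0.35,"ty":0,"tz":-0.06,"wx":0,"wy":0,"wz":0}]'; python3 f.py; python3 g.py
```

```text
time: 22.2
ee_pos: [647.5, 35.6, 130.4]
orientation: [-0.648, -0.286, 0.269, 0.653]
force: [9.0, 11.6, -0.5]
grip_width: 23.0
r 64.5 ang -32.0 tangential F -14.6 radial 1.5
scene blue y [-46.1 -39.7   8.4  23.   23.6] 427
  red [ -48.3 -195.2   86.2] 76
top blue y [-47.4 -46.6   8.3  17.8  19.5] 79
  red [ -51.  -188.6   85.4] 130
```

The shaft is at its stop: tangential force has risen to 14 N, the carriage no longer moves, and it has come 55 mm to about y=-14.5. Unload, let go and rise.

```bash
python3 -m handwheel '[{"claw":1,"tx":0.05,"ty":0,"tz":0,"wx":0,"wy":0,"wz":0},{"claw":1,"tx":0.05,"ty":0,"tz":0,"wx":0,"wy":0,"wz":0},{"claw":-0.4,"tx":0.05,"ty":0,"tz":0,"wx":0,"wy":0,"wz":0},{"claw":-0.4,"tx":0.05,"ty":0,"tz":0,"wx":0,"wy":0,"wz":0},{"claw":-0.4,"tx":0.05,"ty":0,"tz":0,"wx":0,"wy":0,"wz":0},{"claw":-0.4,"tx":0.05,"ty":-1,"tz":0,"wx":0,"wy":0,"wz":0},{"claw":-0.4,"tx":0.05,"ty":-2.5,"tz":0,"wx":0,"wy":0,"wz":0},{"claw":-0.4,"tx":0.05,"ty":-4.5,"tz":0,"wx":0,"wy":0,"wz":0},{"claw":0.5,"tx":0.05,"ty":-4.5,"tz":0,"wx":0,"wy":0,"wz":0}]'; python3 -c "
from h import *
go([590,-203,242],90);go([590,-203,57],90)"
```

```text
time: 23.42
ee_pos: [648.3, 34.3, 247.9]
orientation: [-0.649, -0.288, 0.266, 0.651]
force: [-0.4, -0.0, -0.3]
grip_width: 42.8
t [-8.47  0.03 -4.89] w [ 0.19 -7.3   0.23]
t [-8.69  7.43 -4.82] w [ 0.19 -7.3   0.23]
```

```bash
python3 -m handwheel '[{"claw":1,"tx":-1.2,"ty":0,"tz":-0.7,"wx":0,"wy":-1.2,"wz":0},{"claw":1,"tx":-2.8,"ty":0,"tz":-1.6,"wx":0.1,"wy":-2.6,"wz":0.1},{"claw":1,"tx":-4.8,"ty":0,"tz":-2.7,"wx":0.1,"wy":-4.2,"wz":0.1},{"claw":1,"tx":-6.7,"ty":0,"tz":-3.9,"wx":0.19,"wy":-5.8,"wz":0.23},{"claw":1,"tx":-8,"ty":0,"tz":-4.6,"wx":0.19,"wy":-7.3,"wz":0.23},{"claw":1,"tx":-8.47,"ty":0,"tz":-4.89,"wx":0.19,"wy":-7.3,"wz":0.23},{"claw":1,"tx":-8.47,"ty":0,"tz":-4.89,"wx":0.19,"wy":-7.3,"wz":0.23}]'; python3 g.py; python3 -c "
from h import *
go([590,-203,57],90)
s=cv2.imread('pics/scene_now.png');cv2.imwrite('pics/scene5.png',cv2.resize(s[130:290,150:330],None,fx=3.7,fy=3.7,interpolation=cv2.INTER_CUBIC))"
```

```text
time: 24.3
ee_pos: [589.5, -203.1, 242.0]
orientation: [-0.5, -0.499, 0.499, 0.501]
force: [0.6, 0.3, -0.4]
grip_width: -0.0
scene blue y [-46.  -40.6   8.1  22.8  23.8] 428
  red [ -48.7 -194.2   86.1] 76
top blue y [-47.4 -46.5   6.4  19.4  20.5] 247
  red [ -51.3 -170.9   84.9] 51
t [-0.06  7.42  0.01] w [ 0.   -0.    0.01]
```

View pics/scene5.png

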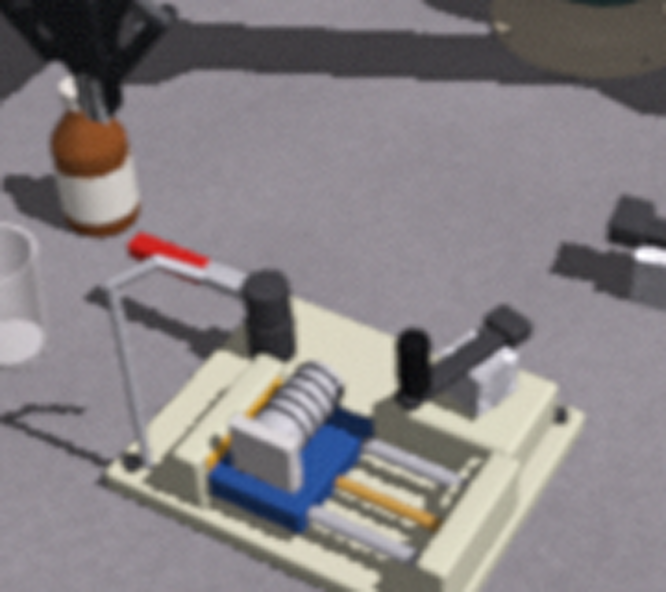

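The scene crop shows the carriage against the yellow face of the stop block (crop 250,440) and the crank still seated (crop 480,370). Next, swing the lever back from its +x side.

```bash
python3 -m handwheel '[{"claw":1,"tx":0,"ty":2.2,"tz":0,"wx":0,"wy":0,"wz":0},{"claw":1,"tx":0,"ty":4.4,"tz":0,"wx":0,"wy":0,"wz":0},{"claw":1,"tx":0,"ty":6.4,"tz":0,"wx":0,"wy":0,"wz":0},{"claw":1,"tx":0,"ty":7.42,"tz":0,"wx":0,"wy":0,"wz":0},{"claw":1,"tx":0.05,"ty":7.42,"tz":0.4,"wx":0,"wy":0,"wz":0},{"claw":1,"tx":0.1,"ty":7.42,"tz":0.8,"wx":0,"wy":0,"wz":0},{"claw":1,"tx":0.08,"ty":7.42,"tz":1.36,"wx":0,"wy":0,"wz":0},{"claw":1,"tx":0.16,"ty":7.42,"tz":1.95,"wx":0,"wy":0,"wz":0},{"claw":1,"tx":0.3,"ty":7.42,"tz":2.42,"wx":0,"wy":0,"wz":0},{"claw":1,"tx":0.47,"ty":7.42,"tz":2.82,"wx":0,"wy":0,"wz":0},{"claw":1,"tx":0.73,"ty":7.42,"tz":3.25,"wx":0,"wy":0,"wz":0},{"claw":1,"tx":1.03,"ty":7.42,"tz":3.63,"wx":0,"wy":0,"wz":0},{"claw":1,"tx":1.4,"ty":7.42,"tz":3.98,"wx":0,"wy":0,"wz":0},{"claw":1,"tx":1.83,"ty":7.42,"tz":4.28,"wx":0,"wy":0,"wz":0},{"claw":1,"tx":2.3,"ty":7.42,"tz":4.5,"wx":0,"wy":0,"wz":0},{"claw":1,"tx":2.82,"ty":7.42,"tz":4.68,"wx":0,"wy":0,"wz":0},{"claw":1,"tx":2.82,"ty":7.42,"tz":4.68,"wx":0,"wy":0,"wz":0}]'; python3 -m handwheel '[{"claw":1,"tx":0.25,"ty":0,"tz":0.08,"wx":0,"wy":0,"wz":0},{"claw":1,"tx":0.48,"ty":0,"tz":0.1,"wx":0,"wy":0,"wz":0},{"claw":1,"tx":0.48,"ty":0,"tz":0.1,"wx":0,"wy":0,"wz":0}]'
```

```text
time: 26.52
ee_pos: [473.4, -131.1, 58.8]
orientation: [0.501, 0.501, -0.499, -0.499]
force: [0.4, -1.4, 0.2]
grip_width: 0.1
time: 26.9
ee_pos: [471.2, -119.1, 59.1]
orientation: [0.501, 0.501, -0.499, -0.499]
force: [1.0, -3.0, 1.4]
grip_width: 0.1
```

```bash
python3 -m handwheel '[{"claw":1,"tx":0.12,"ty":0,"tz":0.02,"wx":0,"wy":0,"wz":0},{"claw":1,"tx":0.12,"ty":0,"tz":0.02,"wx":0,"wy":0,"wz":0}]'; python3 -m handwheel '[{"claw":1,"tx":0.15,"ty":0,"tz":0.02,"wx":0,"wy":0,"wz":0},{"claw":1,"tx":0.15,"ty":0,"tz":0.02,"wx":0,"wy":0,"wz":0}]'
```

```text
time: 27.15
ee_pos: [471.3, -116.5, 59.2]
orientation: [0.501, 0.501, -0.5, -0.498]
force: [1.4, -5.1, 0.2]
grip_width: 0.1
time: 27.4
ee_pos: [471.4, -116.2, 59.3]
orientation: [0.502, 0.5, -0.502, -0.495]
force: [0.3, -15.0, -1.5]
grip_width: 0.2
```

At the stop: 15 N, no further motion. Back off, clear out and check.

```bash
python3 -m handwheel '[{"claw":1,"tx":-0.5,"ty":0,"tz":0,"wx":0,"wy":0,"wz":0},{"claw":1,"tx":-1.2,"ty":0,"tz":0,"wx":0,"wy":0,"wz":0},{"claw":1,"tx":-1.2,"ty":-2,"tz":0,"wx":0,"wy":0,"wz":0},{"claw":1,"tx":-1.2,"ty":-4.5,"tz":1,"wx":0,"wy":0,"wz":0},{"claw":1,"tx":-1.5,"ty":-7,"tz":3,"wx":0,"wy":0,"wz":0},{"claw":1,"tx":-2,"ty":-7.5,"tz":5.5,"wx":0,"wy":0,"wz":0},{"claw":1,"tx":-2,"ty":-7.5,"tz":6.5,"wx":0,"wy":0,"wz":0},{"claw":1,"tx":-2,"ty":-7.5,"tz":6.5,"wx":0,"wy":0,"wz":0}]'; python3 g.py; python3 -c "
from h import *
C=cv2.imread('pics/top_now.png');S=cv2.imread('pics/scene_now.png');cv2.imwrite('pics/fin.png',np.hstack([cv2.resize(C[150:300,130:430],(400,200)),cv2.resize(S[140:300,130:430],(400,213))[:200]]).repeat(1,0))
D=cloud('scene',cams.snapshot('scene')[1])-[592.8,69.8,70];r=np.hypot(D[...,0],D[...,1])
q=D[(r>48)&(r<78)&(D[...,2]>70)&(D[...,2]<100)];print('knob top z',np.percentile(q[:,2],[50,95]),q.mean(0))"
```

```text
time: 28.4
ee_pos: [305.4, -164.7, 246.7]
orientation: [0.503, 0.5, -0.501, -0.497]
force: [0.7, -0.4, -0.5]
grip_width: 0.1
scene blue y [-46.3 -41.1   8.   23.1  24. ] 420
  red [-138.7  -95.4   85. ] 110
top blue y [-47.4 -46.5   6.3  19.4  20.5] 245
  red [-142.2  -98.6   85.4] 115
knob top z [89.62617214 95.10026656] [ 59.23664369 -27.66229153  86.62439437]
```

View pics/fin.png

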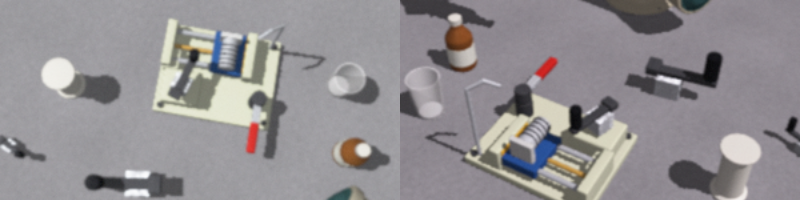

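The final picture shows the red lever along the stand's -x (measured (-140,-97)), the carriage at the yellow stop, the crank seated, and the bystanders standing.

```bash
python3 -c "
from rig import workorder
print(workorder.hand_in())"
```

```text
the job is handed in; nothing more can be done
None
```

The job is done in the order asked and handed in at about 28.5 s of the 72 s allowed; no verdict came back.

- **Lever released:** I pushed it to its stop, where it took 14 N without moving further. The grip then measured at the stand's (-50, -192) mm.
- **Crank fitted:** I chose the medium crank, whose knob measured 92–93 mm high. It seated on the shaft with its underside at about 70 mm.
- **Crank wound:** I wound it clockwise about 520° by the knob, until the force rose to about 14 N and the carriage stopped moving.
- **Lever clamped:** I swung it back to its stop, where it took 15 N without moving further. The grip then measured at (-140, -97) mm, within about 2° of clamped.

**Final checks:**
- The carriage is against the yellow face, at y about -14 mm by the camera against -15 nominal.
- The crank is seated with its knob top about 93 mm above the collar.
- The bobbin, bottle and beaker look to be standing where they were; I judged that from the pictures only.
- The arm is clear of everything.

**Disagreement:** the knob crept about 5° more under load at the end stop while the carriage stayed still. The wound angle and the carriage travel also disagree by about 15°. I put both down to slack in the socket and measuring error.

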